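Hang a visor headband in the sanitising cabinet and shut the lid

TASK

Put the red visor headband away for sanitising: hang it over the steel rail inside the white cabinet, one arm on each side of the rail, lowering it until the rail takes its weight before you let go. Then swing the amber lid shut and press it fully home so its tab drops behind the rim of the wall opposite the hinge. Leave everything else on the bench where it is.

Things in the scene. Friction and masses are not known exactly. Their poses are not given: they have to be found in the camera images.
- headband: loose red rigid U-shaped headband, about 120 g, flat on the bench, yellow lug at the crown. Band 18 mm high, 6 thick; 120 wide over the arms, 105 from crown to arm tips. Origin: band's centre line at the crown, on the underside. x: from crown along the arms, y across, z up at the start. Hung, x points down; let go on the rail with its arms 60 degrees or more below level, it swings down itself
- crown (a point): centre of the headband's band at the crown, 9 mm above its underside; the inner face that rests on the rail is 3 mm from it in +x of the headband
- lug (a point): grip point on the yellow lug: a block 22 mm wide (headband y), 16 thick, 34 long, standing out of the crown at 45 degrees, outward (-x) and up (+z) of the headband; it reaches 30 mm outward of, and 28 mm above, the crown point
- tip_a (a point): end of the headband's arm on its +y side, mid height; 102 mm in x and 52 mm in y from the crown
- tip_b (a point): end of the headband's arm on its -y side, mid height; 102 mm in x and -52 mm in y from the crown
- cabinet: fixed white open-topped sanitising cabinet, 250 mm (x) by 190 mm (y) by 170 mm high, walls 6 mm, upper part of the two short end walls clear; origin under its centre. Its x runs along the rail, +y is the lid's hinge side, -y the wall with the front rim for the tab
- rail: round steel rail, 12 mm diameter, 238 mm long, across the inside of the cabinet from end wall to end wall along cabinet x; origin at its middle on its axis, 119 mm above the bench
- rail_top (a point): middle of the rail's upper side, 125 mm above the bench, 45 mm below the cabinet's rim
- lid (a joint): angle of the amber lid about its hinge: 0 shut, about 2 standing open and leaning outward to the cabinet's +y side, stop at 2.4. The hinge is stiff: the lid stays at any angle and must be pushed all the way (about 0.4 N m plus its weight of 200 g)
- lid_hinge (a point): middle of the lid's hinge line, at the top of the cabinet's +y wall (cabinet y 95 mm, height 170 mm); the line runs along cabinet x. The lid is a plate 250 mm along the hinge, 190 from hinge to free edge, 6 thick; shut, it lies on the rims, upper face at 176 mm
- lid_edge (a point): middle of the lid's free edge, on its outer (upper when shut) face. A tab 50 mm wide, 18 mm deep hangs from the inner face 11 mm in from this edge and goes down inside the -y wall when shut
- bottle_orange: loose amber dropper bottle, 38 mm diameter, 104 mm tall, standing on the wooden board, orange cap; origin under its centre; leave alone
- bottle_black: loose amber dropper bottle, 38 mm diameter, 104 mm tall, standing on the wooden board, black cap; origin under its centre; leave alone
- bottle_white: loose amber dropper bottle, 38 mm diameter, 104 mm tall, standing on the wooden board, white cap; origin under its centre; leave alone
- bottle_red: loose amber dropper bottle, 38 mm diameter, 104 mm tall, standing on the wooden board, red cap; origin under its centre; leave alone
- spot_plate: loose white ceramic spot plate, 75 by 110 by 14 mm; origin under its centre; leave alone
- spare: a second loose headband of the same shape, blue with a grey lug, same axes; leave alone
- wash_jar: loose jar, 60 mm diameter, 85 mm tall; origin under its centre; leave alone
There are look-alikes about, which are no part of the job. Of the things that look like the headband, the smaller one is meant.

How it is judged:
By the outcome, as a careful person would: the job done as asked, in the order asked, and still so for the second after the job is handed in, with the robot touching nothing.
It also fails if it takes over 72 s, if anything falls off the work surface, if the arm or the gripper's body presses on something with over 40 N, if the wrist force passes 120 N, or if a joint passes its speed limit or range.

ROBOT

A 6-joint arm with a two-finger parallel gripper is mounted at the origin on the work surface. World frame = base frame: x ahead of the robot, y to its left, z up, the work surface at z = 0. Lengths are in mm, angles in rad, forces in N, time in s.
With the tool pointing down it reaches from about 275 to 750 mm from the base axis. Payload 10.2 kg.
Tool frame: the origin (TCP) lies at the very end of the fingers, on their centre line; the grasp point (between the pads) lies ctrl.grip_depth behind it (ctrl.grip_depth is the distance from the TCP to the grasp point, in mm); z points along the fingers, y is the direction in which the jaws open and shut (so a half turn about z gives the same grasp; the last joint's range is limited). The gripper opens to 85 mm and grips with 20 to 120 N. Pads are 22 mm wide; open, the fingers measure 114 mm over their backs; the gripper's body (76 mm by 85 mm) begins 54 mm behind the grasp point. The pads swing forward as they close: fully open they stand 13 mm farther back than shut.
Start: joints at [1.065, 0.313, 1.498, -0, 1.331, -0.223], TCP at [146.512, 504.148, 231.294] pointing down, gripper open.
Joint ranges: [-2.94, 2.94], [-0.97, 2.17], [0.19, 2.56], [-1.23, 4.37], [0.02, 3.11], [-2.88, 2.88]. Speed limits (rad/s): [2.39, 2.39, 3.01, 3.14, 3.14, 3.14].

INTERFACE

Orientations are given as a unit quaternion [w, x, y, z].
In Python, from rig import telemetry, eyes, ctrl, nets gives the robot as it stands. The module is installed in compiled form; this text tells all that it offers.
- The arm moves only by the tool drive_tool, never from a script. Its argument "series" is text: rows parted by semicolons, each of 7 numbers parted by spaces: the shift along the tool's x, y, z normalised to -1 to 1, where 1 is 0.12 m, then the turn, a rotation vector about the tool's x, y, z normalised to -1 to 1, where 1 is 0.5 rad, then the opening, from 0 (shut) to 1 (fully open). In form: tx ty tz wx wy wz hand; .... A call has 1 to 20 rows; each row is the pose to reach, as a shift and turn from the pose measured when the call began, along the tool's axes at that moment; what a row does not reach only later rows make up. A row lasts 1/10 s, in which the tool goes at most 50 mm and 8.59 degrees, less where a joint would pass 70% of its speed; a pose out of reach is approached as far as the arm can. A call with a number of a shift or a turn outside -1 to 1 is refused whole. A call with a gripper value outside its range is refused whole. The fingers move at their own pace and stop on an object; "newtons" is the grip in N (left out, the last holds). Time passes only in rows, so rows that repeat a pose let the fingers close. It gives the time, the measured TCP pose, the force and the opening at its end, in the units of the state.
- telemetry.sense(): the state, without advancing time (a new reading comes with each control period).
- eyes.capture(name): name is "side" or "top"; returns a dict with "frame" (400x640x3 uint8, red, green, blue), "fx", "fy", "cx", "cy" (pixels), "view" (4x4, takes a point from world to camera coordinates). Camera axes: x right, y up, looking along -z (the intrinsics and any distortion apply to the point x, -y, -z); pixel columns grow to the right and rows downward; lengths in mm; the calibration is good to about 2 mm. A picture is of the moment at which its call begins. There is no depth.
- ctrl.finish_job(): hands the job in, once; it reports no verdict.
Trained networks look in a picture, given as the dict that the camera call returned (one of the last four; its "shot" number tells which), for a name from the list of things; names that differ only in an ending like _2 or _b are one class to them, and where a whole thing is asked for, a point or a joint stands for the part that bears it (a point fixed in the world has none). Each returns a list of dicts, best first, with "confidence" (0 to 1); they miss things now and then, are a little off and sometimes report something else, mostly with a low value. They report only what shows in the picture. A call takes as long as a camera call. They do not tell look-alikes from the thing itself.
- nets.spot_in(name, picture): "rect" ([left, top, right, bottom] in pixels, round what is visible of it).
The state is a dict: "time_s": time; "joints": joint angles; "dq": joint speeds; "tau": joint torques, N m; "eef_pos": TCP position; "ee_rot": TCP orientation; "force": force on the tool from outside, world axes, zero at the start; "wrist_torque": the same for the moment, N m; "grip_width": opening from 0.0 (shut) to 1.0 (fully open).
Only numpy, scipy, OpenCV 4.12 (cv2) and the standard library are available. Lean on these libraries where they do the work, as an engineer would, in place of code of your own. Each camera call takes 0.05 s, during which the arm holds its last target. There are 200 camera calls.

## Working session

There is one attempt and no reset: what is moved stays moved. The work goes in short steps, Python scripts to look and compute and a tool call to move; the robot and the scene stay as the last step left them, time stands still between calls to the robot, and variables do not carry over. Pictures are saved under pics/ and viewed, about 8 in all and at most 12, crops included, and the job is handed in when it is done.

Besides the shell and the picture viewer there is one more tool, called after "Emit:" by a JSON object that holds its "op" and its "data". drive_tool: Moves the arm, as the interface text tells. Scaled input: -1 to 1 covers 0.12 m each way for a shift and 0.5 rad each way for a turn. Its arguments: {"type":"object","properties":{"series":{"type":"string"},"newtons":{"type":"number"}},"required":["series"]}

```bash
mkdir -p pics; cat > h.py <<'E'
import numpy as np, cv2, json
from rig import telemetry, eyes, ctrl, nets
from scipy.spatial.transform import Rotation as R
def save(n,p): cv2.imwrite('pics/'+n,p['frame'][:,:,::-1])
def proj(p,X):
    V=np.array(p['view']); c=V[:3,:3]@np.array(X,float)+V[:3,3]
    return np.array([p['cx']+p['fx']*c[0]/-c[2], p['cy']+p['fy']*-c[1]/-c[2]])
def ray(p,uv):
    V=np.array(p['view']); d=np.array([(uv[0]-p['cx'])/p['fx'],-(uv[1]-p['cy'])/p['fy'],-1])
    return -V[:3,:3].T@V[:3,3], V[:3,:3].T@d
def atz(p,uv,z):
    o,d=ray(p,uv); return o+d*(z-o[2])/d[2]
def tri(p,a,q,b):
    o1,d1=ray(p,a);o2,d2=ray(q,b)
    s=np.linalg.lstsq(np.c_[d1,-d2],o2-o1,rcond=None)[0]
    A=o1+s[0]*d1;B=o2+s[1]*d2; return (A+B)/2,np.linalg.norm(A-B)
def pose():
    s=telemetry.sense(); q=s['ee_rot']; return np.array(s['eef_pos']),R.from_quat([q[1],q[2],q[3],q[0]])
def rel(P,Rt):
    p,r=pose(); return np.round(r.inv().apply(np.array(P)-p)/120,3),np.round((r.inv()*Rt).as_rotvec()/.5,3)
E
python3 - <<'E'
from h import *
print(telemetry.sense(), ctrl.grip_depth)
for n in('top','side'):
    p=eyes.capture(n); save(n+'0.png',p)
    print(n,[k for k in p], p['fx'],p['cx'],p['cy'],np.round(p['view'],3).tolist())
    for o in('headband','lug','cabinet','rail','lid','spare','tip_a','crown'):
        print(o,[(np.round(d['rect']).tolist(),round(d['confidence'],2)) for d in nets.spot_in(o,p)][:4])
E
```

```text
{'time_s': 0.0, 'joints': array([ 1.06463424e+00,  3.13470315e-01,  1.49843831e+00, -8.07526071e-06,
        1.33104054e+00, -2.23416443e-01]), 'dq': array([-0.00155088,  0.00036548,  0.00024549,  0.00086968,  0.00246728,
        0.00067944]), 'tau': array([ 4.78096063e-04, -4.12270904e+01, -2.59739721e+01, -2.66078714e-04,
        4.22157827e-03,  1.91243501e-06]), 'eef_pos': array([146.36049658, 503.90764977, 230.72423508]), 'ee_rot': array([-2.38304468e-04,  1.40901389e-01,  9.90023403e-01, -6.35020961e-04]), 'force': array([-0.273542  ,  0.30435536,  0.20620304]), 'wrist_torque': array([ 0.00768951, -0.01745436,  0.00989917]), 'grip_width': 1.0009567215403659} 18.700000000000003
top ['frame', 'fx', 'fy', 'cx', 'cy', 'view', 'shot'] 512.6704498294362 326.5514940906427 199.45315587845258 [[0.028, -0.999, 0.018, -240.947], [0.991, 0.03, 0.134, -582.838], [-0.134, 0.014, 0.991, -1813.546], [0.0, 0.0, 0.0, 1.0]]
headband [([428.0, 206.0, 472.0, 255.0], 0.79), ([328.0, 196.0, 356.0, 227.0], 0.47)]
lug [([429.0, 208.0, 474.0, 259.0], 0.72), ([322.0, 191.0, 357.0, 227.0], 0.57), ([153.0,
[... 570 characters left out ...]
, 'shot'] 480.1172503722592 310.5861255118449 204.51710195318108 [[0.909, -0.417, -0.025, -600.122], [0.249, 0.495, 0.833, -164.497], [-0.335, -0.763, 0.553, -1320.436], [0.0, 0.0, 0.0, 1.0]]
headband [([298.0, 246.0, 358.0, 279.0], 0.61), ([334.0, 345.0, 436.0, 398.0], 0.55)]
lug [([302.0, 247.0, 347.0, 280.0], 0.8), ([332.0, 347.0, 432.0, 400.0], 0.62), ([205.0, 76.0, 314.0, 217.0], 0.46)]
cabinet [([204.0, 73.0, 314.0, 220.0], 0.79)]
rail []
lid [([205.0, 72.0, 293.0, 144.0], 0.89)]
spare [([332.0, 283.0, 393.0, 334.0], 0.85)]
tip_a [([330.0, 348.0, 429.0, 400.0], 0.82), ([303.0, 244.0, 352.0, 282.0], 0.74), ([332.0, 287.0, 392.0, 334.0], 0.6)]
crown [([296.0, 243.0, 353.0, 282.0], 0.82)]
```

```bash
python3 - <<'E'
import cv2
a=cv2.imread('pics/top0.png');b=cv2.imread('pics/side0.png')
cv2.imwrite('pics/t1.png',cv2.resize(a[110:300,130:490],None,fx=2.2,fy=2.2,interpolation=cv2.INTER_CUBIC))
cv2.imwrite('pics/s1.png',cv2.resize(b[60:400,180:450],None,fx=1.75,fy=1.75,interpolation=cv2.INTER_CUBIC))
E
```

```text
(no output)
```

View pics/t1.png

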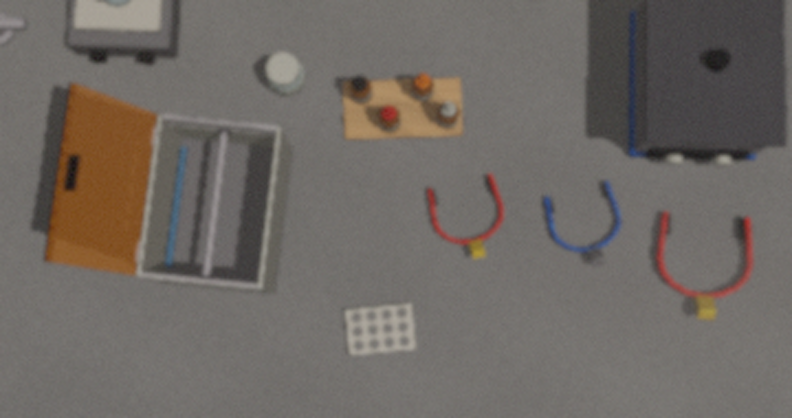

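View pics/s1.png

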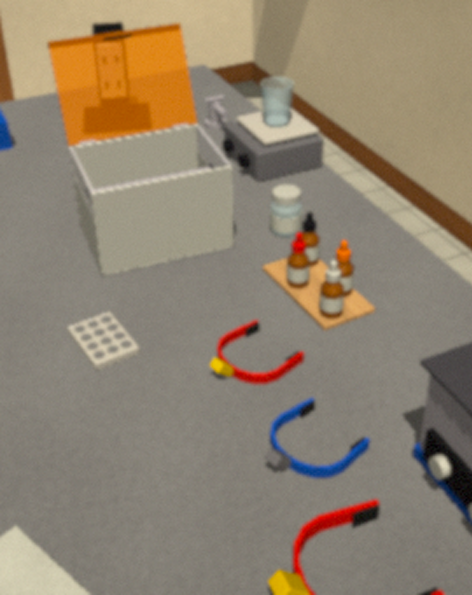

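The headband lies around crop (465,215) in the top view, between the board and the blue spare, and the larger red one at (705,255) is the look-alike. The cabinet is at (210,200) with its lid open to the left (world +y), and the rail runs (222,133)–(207,273). Next I fit the poses.

```bash
cat > fit.py <<'E'
from h import *
from scipy.optimize import least_squares
def cabpts(c,P):
    x,y,a=c; r=np.array([[np.cos(a),-np.sin(a)],[np.sin(a),np.cos(a)]])
    P=np.atleast_2d(P).astype(float); return np.c_[P[:,:2]@r.T+[x,y],P[:,2]]
E
python3 - <<'E'
from fit import *
t=eyes.capture('top');s=eyes.capture('side')
T=lambda u,v:(130+u/2.2,110+v/2.2); S=lambda u,v:(180+u/1.75,60+v/1.75)
C=[[125,95,170],[125,-95,170],[-125,-95,170],[-125,95,170],[-125,-95,0],[125,-95,0]]
ob=[(t,0,T(160,116)),(t,1,T(281,126)),(t,2,T(264,288)),(t,3,T(138,275)),
    (s,1,S(231,172)),(s,2,S(96,190)),(s,4,S(108,270)),(s,5,S(232,245)),(s,3,S(71,145)),(s,0,S(203,126))]
def res(c): 
    Q=cabpts(c,C); return np.concatenate([proj(p,Q[i])-uv for p,i,uv in ob])
f=least_squares(res,[600,144,-.05],loss='soft_l1'); c=f.x
print('cab',c,'res',np.round(f.fun.reshape(-1,2),1).tolist())
for a in (T(223,133),T(207,273)):
    w=atz(t,a,125); d=w[:2]-c[:2]; print('rail pt cab', np.array([[np.cos(c[2]),np.sin(c[2])],[-np.sin(c[2]),np.cos(c[2])]])@d)
# lid corners: angle
for lab,a in (('topfar',T(72,88)),('topnear',T(46,262))):
    for ph in (1.8,1.9,2.0,2.1,2.2):
        L=cabpts(c,[[ (125 if lab=='topfar' else -125),95-190*np.cos(ph),170+190*np.sin(ph)]])[0]; print(lab,ph,np.round(proj(t,L)-a,1))
# headband colours
def mask(p,col,box):
    h=cv2.cvtColor(p['frame'],cv2.COLOR_RGB2HSV); l,tp,r,b=box; m=np.zeros(h.shape[:2],bool)
    H,Sa,V=[h[tp:b,l:r,i].astype(int) for i in range(3)]
    m[tp:b,l:r]=((H>20)&(H<35)&(Sa>120)&(V>80)) if col=='y' else (((H<8)|(H>170))&(Sa>110)&(V>50))
    return m
for n,p,box in(('t',t,(318,180,365,232)),('s',s,(290,235,360,285))):
    for col in 'yr':
        m=mask(p,col,box); v,u=np.nonzero(m); print(n,col,len(u),u.mean(),v.mean(),u.min(),u.max(),v.min(),v.max())
my=[np.array(np.nonzero(mask(p,'y',b)))[::-1].mean(1) for p,b in((t,(318,180,365,232)),(s,(290,235,360,285)))]
print('lug tri',tri(t,my[0],s,my[1]))
a=t['frame'][175:240,310:370,::-1]; b=s['frame'][230:290,285:365,::-1]
a=cv2.resize(a,None,fx=6,fy=6,interpolation=cv2.INTER_CUBIC);b=cv2.resize(b,None,fx=5,fy=5,interpolation=cv2.INTER_CUBIC)
o=np.zeros((400,770,3),np.uint8);o[:390,:360]=a;o[:300,365:765]=b;cv2.imwrite('pics/hb.png',o)
E
```

```text
cab [ 5.60140203e+02  1.15518331e+02 -7.36289511e-02] res [[-0.1, -2.0], [0.7, -0.8], [-0.5, -0.9], [-0.2, -0.8], [0.8, -3.6], [-2.7, 1.9], [-3.2, 4.1], [1.4, 1.4], [-1.4, 0.7], [-3.1, -1.6]]
rail pt cab [109.65099146   2.73954952]
rail pt cab [-111.85603036   -0.47357067]
topfar 1.8 [12.1 -3.5]
topfar 1.9 [ 6.6 -3.7]
topfar 2.0 [ 1.5 -3.8]
topfar 2.1 [-3.1 -3.7]
topfar 2.2 [-7.2 -3.4]
topnear 1.8 [12.  -0.6]
topnear 1.9 [ 6.4 -1.1]
topnear 2.0 [ 1.3 -1.5]
topnear 2.1 [-3.4 -1.8]
topnear 2.2 [-7.5 -2.1]
t y 34 346.4117647058824 223.26470588235293 344 349 220 226
t r 152 342.92763157894734 206.60526315789474 324 358 189 220
s y 87 305.48275862068965 269.55172413793105 300 312 264 274
s r 453 326.2075055187638 264.8211920529801 304 353 243 279
lug tri (array([ 508.16961701, -299.16426758,   19.39963723]), np.float64(1.757078545899947))
```

View pics/hb.png

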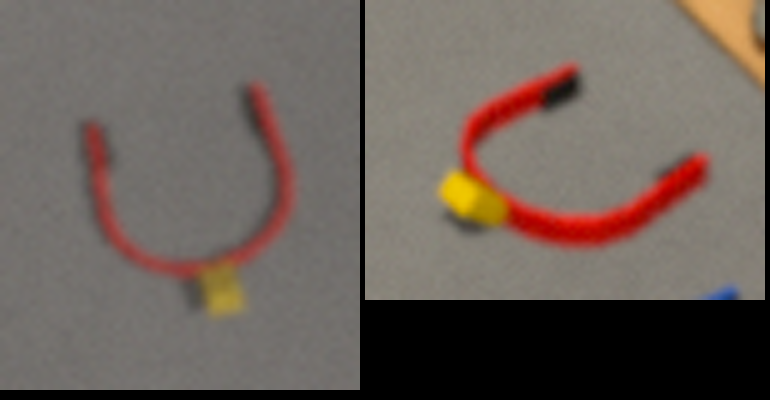

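```bash
python3 - <<'E'
from fit import *
t=eyes.capture('top');s=eyes.capture('side')
T=lambda u,v:(310+u/6,175+v/6); S=lambda u,v:(285+(u-365)/5,230+v/5)
P=np.array([[102,52,9],[102,-52,9],[-15,0,24],[0,0,18]])
ob=[(t,0,T(92,125)),(t,1,T(257,88)),(t,2,(346.4,223.3)),(s,0,S(572,78)),(s,1,S(703,168)),(s,2,(305.5,269.6))]
for lab,sel in(('both',ob),('top',ob[:3]),('side',ob[3:])):
    f=least_squares(lambda c:np.concatenate([proj(p,cabpts(c,P[i])[0])-uv for p,i,uv in sel]),[520,-290,.2])
    print(lab,f.x,np.round(f.fun.reshape(-1,2),1).tolist())
    if lab=='both':h=f.x
T=lambda u,v:(130+u/2.2,110+v/2.2); S=lambda u,v:(180+u/1.75,60+v/1.75)
C=[[125,95,170],[125,-95,170],[-125,-95,170],[-125,95,170],[-125,-95,0],[125,-95,0]]
ob=[(t,0,T(160,116)),(t,1,T(281,126)),(t,2,T(264,288)),(t,3,T(138,275)),
    (s,1,S(231,172)),(s,2,S(96,190)),(s,4,S(108,270)),(s,5,S(232,245)),(s,3,S(71,145)),(s,0,S(203,126))]
for lab,sel in(('top',ob[:4]),('side',ob[4:])):
    f=least_squares(lambda c:np.concatenate([proj(p,cabpts(c,C[i])[0])-uv for p,i,uv in sel]),[560,115,-.07])
    print(lab,f.x,np.round(f.fun.reshape(-1,2),1).tolist())
    if lab=='top': c=f.x
np.savez('fit.npz',h=h,c=c)
# overlay
out=[]
for p,(l,tp,w,hh),k in((t,(145,120,220,160),1.8*1),(s,(195,65,180,220),2.0)):
    k=4 if False else k*1.0
    K=2.0
    im=cv2.resize(p['frame'][tp:tp+hh,l:l+w,::-1],None,fx=K,fy=K,interpolation=cv2.INTER_CUBIC)
    pt=lambda X:tuple(int(round(v)) for v in (proj(p,X)-[l,tp])*K)
    Q=cabpts(c,C+[[-125,95,0],[125,95,0]])
    for i,j in((0,1),(1,2),(2,3),(3,0),(4,5),(1,5),(2,4)): cv2.line(im,pt(Q[i]),pt(Q[j]),(0,255,0),1)
    r=cabpts(c,[[-119,0,125],[119,0,125]]);cv2.line(im,pt(r[0]),pt(r[1]),(255,0,255),1)
    L=cabpts(c,[[125,95-190*np.cos(2.03),170+190*np.sin(2.03)],[-125,95-190*np.cos(2.03),170+190*np.sin(2.03)]]);cv2.line(im,pt(L[0]),pt(L[1]),(255,255,0),1)
    for X in cabpts(h,[[0,0,9],[102,52,9],[102,-52,9],[-20,0,29]]): cv2.circle(im,pt(X),2,(255,255,0),-1)
    out.append(im)
o=np.zeros((440,810,3),np.uint8);o[:320,:440]=out[0];o[:440,445:805]=out[1];cv2.imwrite('pics/ov.png',o)
E
```

```text
both [ 5.22608073e+02 -2.97546162e+02  2.61214665e-01] [[0.4, -0.1], [0.3, -0.3], [0.8, -0.3], [-0.2, -0.2], [-0.7, 0.0], [-0.1, -0.8]]
top [ 5.21444478e+02 -2.95032014e+02  2.49558588e-01] [[0.0, -0.0], [-0.0, 0.1], [0.0, -0.0]]
side [ 5.22866052e+02 -2.99817419e+02  2.69934313e-01] [[-0.1, 0.1], [-0.4, 0.2], [0.4, -0.3]]
top [ 5.56354710e+02  1.15205627e+02 -6.48405207e-02] [[-0.5, -0.7], [0.5, 0.0], [-0.1, 0.1], [0.1, 0.6]]
side [ 5.66668273e+02  1.18646614e+02 -1.02269504e-01] [[1.9, -3.8], [-2.0, 0.6], [-2.6, 2.6], [2.4, 1.2], [0.9, -0.7], [-0.6, -2.1]]
```

```bash
python3 -c "
import cv2;a=cv2.imread('pics/ov.png');cv2.imwrite('pics/ov.png',cv2.resize(a[:, :805],(800,437)))"
```

```text
(no output)
```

View pics/ov.png

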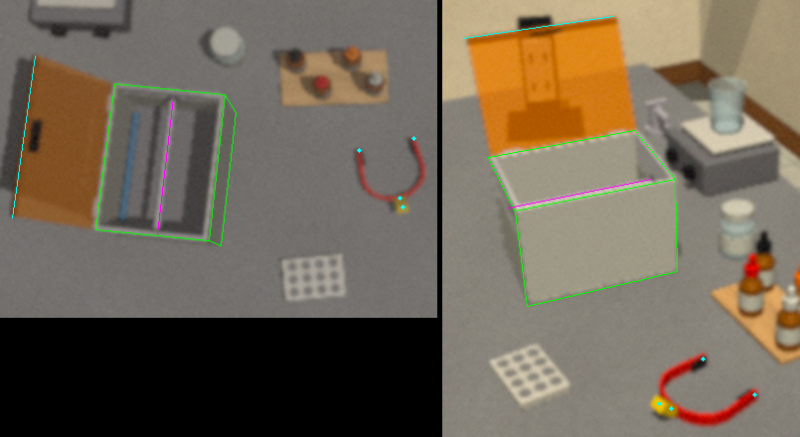

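```bash
cat > plan.py <<'E'
from fit import *
D=np.load('fit.npz'); hb=D['h']; cab=D['c']
U=lambda a:np.array([np.cos(a),np.sin(a),0.])
Z=np.array([0,0,1.])
def tool(yaw,el,ysign):   # forward yaw, elevation below level; tool y = ysign * left of yaw
    z=np.cos(el)*U(yaw)-np.sin(el)*Z; y=ysign*U(yaw+np.pi/2)
    return R.from_matrix(np.c_[np.cross(y,z),y,z])
def calls(wps,start=None,lim=.95):
    p,r=start or pose()
    for k,(P,Q) in enumerate(wps):
        while True:
            d=r.inv().apply(np.array(P)-p)/120; w=(r.inv()*Q).as_rotvec()/.5
            m=max(np.abs(d).max(),np.abs(w).max(),1e-9); n=int(np.ceil(m/lim-1e-6)) or 1
            d=np.round(d/n,2 if n>1 else 3); w=np.round(w/n,2 if n>1 else 3)
            rows=max(np.linalg.norm(d)*120/50,np.linalg.norm(w)*28.65/8.59)
            p=p+r.apply(d*120); r=r*R.from_rotvec(w*.5)
            y=r.as_matrix()[:,1]
            print(k,*d,*w,'rows %.1f'%rows,'-> p',np.round(p),'yyaw %.2f'%np.arctan2(y[1],y[0]),'zz %.2f'%r.as_matrix()[2,2])
            if n==1: break
def pick(al=30,back=0):
    o=.3+al*.7071-.6*0; g=cabpts(hb,[[-( -.3+al*.7071),0,9-1.7+al*.7071]])[0]
    Q=tool(hb[2],np.pi/4,-1); return g+Q.as_matrix()[:,2]*(18.7-back),Q
E
python3 - <<'E'
from plan import *
P,Q=pick(); print('pick',P); A,_=pick(back=70)
p0,r0=pose(); rv=(r0.inv()*Q).as_rotvec(); print(rv)
f=lambda s:r0*R.from_rotvec(rv*s)
calls([((270,300,300),f(.28)),((370,20,300),f(.6)),(A,Q)])
E
```

```text
pick [ 515.17884138 -299.53216363   15.29010319]
[-1.00458535  0.28010564  2.42520992]
0 -0.73 -0.67 -0.29 -0.28 0.08 0.68 rows 2.5 -> p [208. 403. 266.] yyaw 0.94 zz -0.99
0 -0.896 -0.349 -0.388 -0.283 0.078 0.678 rows 2.5 -> p [270. 300. 300.] yyaw 0.58 zz -0.96
1 -0.78 -0.19 -0.18 -0.21 0.06 0.52 rows 2.0 -> p [303. 207. 300.] yyaw 0.30 zz -0.93
1 -0.8 0.03 -0.21 -0.22 0.06 0.52 rows 2.0 -> p [336. 113. 300.] yyaw 0.00 zz -0.89
1 -0.752 0.266 -0.219 -0.213 0.06 0.512 rows 2.0 -> p [370.  20. 300.] yyaw -0.28 zz -0.84
2 -0.81 0.24 0.22 -0.2 0.06 0.49 rows 2.1 -> p [395. -63. 241.] yyaw -0.56 zz -0.80
2 -0.74 0.4 0.23 -0.2 0.06 0.48 rows 2.1 -> p [ 419. -146.  182.] yyaw -0.81 zz -0.76
2 -0.63 0.55 0.25 -0.2 0.05 0.48 rows 2.1 -> p [ 444. -229.  124.] yyaw -1.06 zz -0.73
2 -0.497 0.651 0.295 -0.205 0.057 0.489 rows 2.1 -> p [ 467. -312.   65.] yyaw -1.31 zz -0.71
```

Emit:
{"op": "drive_tool", "data": {"series": "-0.73 -0.67 -0.29 -0.28 0.08 0.68 0.6;-0.73 -0.67 -0.29 -0.28 0.08 0.68 0.6;-0.73 -0.67 -0.29 -0.28 0.08 0.68 0.6;-0.73 -0.67 -0.29 -0.28 0.08 0.68 0.6;-0.73 -0.67 -0.29 -0.28 0.08 0.68 0.6"}}

```text
time_s: 1.6
eef_pos: [208.4, 402.5, 266.3]
ee_rot: [-0.01, 0.306, 0.949, 0.072]
force: [-0.7, 0.7, 0.1]
grip_width: 0.602
```

Emit:
{"op": "drive_tool", "data": {"series": "-0.9 -0.35 -0.39 -0.28 0.08 0.68 0.6;-0.9 -0.35 -0.39 -0.28 0.08 0.68 0.6;-0.9 -0.35 -0.39 -0.28 0.08 0.68 0.6;-0.9 -0.35 -0.39 -0.28 0.08 0.68 0.6;-0.9 -0.35 -0.39 -0.28 0.08 0.68 0.6"}}

```text
time_s: 2.1
eef_pos: [270.4, 300.0, 300.1]
ee_rot: [-0.02, 0.46, 0.876, 0.141]
force: [-0.1, -0.1, 0.2]
grip_width: 0.598
```

Emit:
{"op": "drive_tool", "data": {"series": "-0.78 -0.19 -0.18 -0.21 0.06 0.52 0.6;-0.78 -0.19 -0.18 -0.21 0.06 0.52 0.6;-0.78 -0.19 -0.18 -0.21 0.06 0.52 0.6;-0.78 -0.19 -0.18 -0.21 0.06 0.52 0.6"}}

```text
time_s: 2.5
eef_pos: [304.0, 206.9, 299.9]
ee_rot: [-0.027, 0.568, 0.8, 0.189]
force: [-0.7, -0.4, -0.3]
grip_width: 0.598
```

Emit:
{"op": "drive_tool", "data": {"series": "-0.8 0.03 -0.21 -0.22 0.06 0.52 0.6;-0.8 0.03 -0.21 -0.22 0.06 0.52 0.6;-0.8 0.03 -0.21 -0.22 0.06 0.52 0.6;-0.8 0.03 -0.21 -0.22 0.06 0.52 0.6"}}

```text
time_s: 2.9
eef_pos: [337.3, 112.9, 299.1]
ee_rot: [-0.033, 0.665, 0.708, 0.236]
force: [0.3, -0.0, -0.4]
grip_width: 0.602
```

Emit:
{"op": "drive_tool", "data": {"series": "-0.75 0.27 -0.22 -0.21 0.06 0.51 0.6;-0.75 0.27 -0.22 -0.21 0.06 0.51 0.6;-0.75 0.27 -0.22 -0.21 0.06 0.51 0.6;-0.75 0.27 -0.22 -0.21 0.06 0.51 0.6"}}

```text
time_s: 3.3
eef_pos: [371.7, 20.5, 299.2]
ee_rot: [-0.039, 0.746, 0.604, 0.276]
force: [0.1, -0.2, -0.5]
grip_width: 0.601
```

Tracking is accurate, so I continue to the pre-grasp.

Emit:
{"op": "drive_tool", "data": {"series": "-0.81 0.24 0.22 -0.2 0.06 0.49 0.6;-0.81 0.24 0.22 -0.2 0.06 0.49 0.6;-0.81 0.24 0.22 -0.2 0.06 0.49 0.6;-0.81 0.24 0.22 -0.2 0.06 0.49 0.6"}}

```text
time_s: 3.7
eef_pos: [396.7, -60.5, 240.0]
ee_rot: [-0.046, 0.81, 0.495, 0.309]
force: [-0.7, 0.2, 0.4]
grip_width: 0.595
```

Emit:
{"op": "drive_tool", "data": {"series": "-0.74 0.4 0.23 -0.2 0.06 0.48 0.6;-0.74 0.4 0.23 -0.2 0.06 0.48 0.6;-0.74 0.4 0.23 -0.2 0.06 0.48 0.6;-0.74 0.4 0.23 -0.2 0.06 0.48 0.6"}}

```text
time_s: 4.1
eef_pos: [421.5, -141.4, 180.9]
ee_rot: [-0.05, 0.86, 0.38, 0.338]
force: [-0.1, 0.1, 0.1]
grip_width: 0.604
```

Emit:
{"op": "drive_tool", "data": {"series": "-0.63 0.55 0.25 -0.2 0.05 0.48 0.6;-0.63 0.55 0.25 -0.2 0.05 0.48 0.6;-0.63 0.55 0.25 -0.2 0.05 0.48 0.6;-0.63 0.55 0.25 -0.2 0.05 0.48 0.6"}}

```text
time_s: 4.5
eef_pos: [447.4, -223.1, 123.5]
ee_rot: [-0.052, 0.895, 0.259, 0.359]
force: [-0.5, 0.3, 0.0]
grip_width: 0.603
```

```bash
python3 - <<'E'
from plan import *
print(np.round(telemetry.sense()['joints'],2))
P,Q=pick(); A,_=pick(back=70); calls([(A,Q),(P,Q)])
E
```

```text
[-1.08  0.32  2.02  0.94  0.99 -0.69]
0 -0.543 0.678 0.255 -0.234 0.07 0.511 rows 2.2 -> p [ 467. -312.   65.] yyaw -1.31 zz -0.71
1 0.0 -0.0 0.583 0.0 0.0 -0.0 rows 1.4 -> p [ 515. -300.   15.] yyaw -1.31 zz -0.71
```

Emit:
{"op": "drive_tool", "data": {"series": "-0.54 0.68 0.25 -0.23 0.07 0.51 0.6;-0.54 0.68 0.25 -0.23 0.07 0.51 0.6;-0.54 0.68 0.25 -0.23 0.07 0.51 0.6;-0.54 0.68 0.25 -0.23 0.07 0.51 0.6;-0.54 0.68 0.25 -0.23 0.07 0.51 0.6;-0.54 0.68 0.25 -0.23 0.07 0.51 0.6"}}

```text
time_s: 5.1
eef_pos: [467.8, -311.4, 67.2]
ee_rot: [-0.05, 0.916, 0.123, 0.38]
force: [-0.2, 0.9, 0.3]
grip_width: 0.601
```

```bash
python3 - <<'E'
from plan import *
print(np.round(telemetry.sense()['joints'],2))
P,Q=pick(); A,_=pick(back=70); calls([(A,Q),(P,Q)])
t=eyes.capture('top');s=eyes.capture('side')
a=cv2.resize(t['frame'][175:255,300:380,::-1],None,fx=5,fy=5,interpolation=cv2.INTER_CUBIC);b=cv2.resize(s['frame'][220:300,265:345,::-1],None,fx=5,fy=5,interpolation=cv2.INTER_CUBIC)
for p,im,l,tp in((t,a,300,175),(s,b,265,220)):
    for X in list(cabpts(hb,[[0,0,9],[-21,0,28.5],[102,52,9],[102,-52,9]]))+[pose()[0]]:
        cv2.circle(im,tuple(int(v) for v in (proj(p,X)-[l,tp])*5),3,(255,255,0),-1)
cv2.imwrite('pics/pg.png',np.hstack([a,b]))
E
```

```text
[-1.14  0.54  1.91  1.09  0.9  -0.64]
0 -0.018 0.006 0.011 -0.004 -0.001 0.008 rows 0.1 -> p [ 467. -312.   65.] yyaw -1.31 zz -0.71
1 -0.0 -0.0 0.583 0.0 0.0 0.0 rows 1.4 -> p [ 515. -300.   15.] yyaw -1.31 zz -0.71
```

View pics/pg.png

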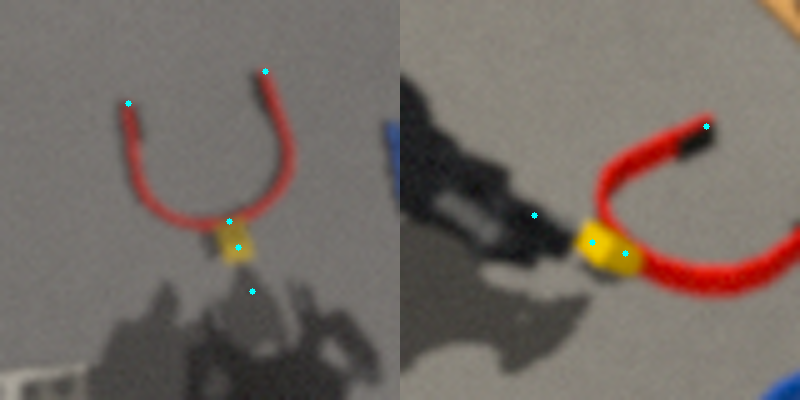

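The picture shows the open jaws straddling the line to the yellow lug: TCP dot at (252,291), lug at (236,245). The model dots sit on the band, so I advance along the tool axis and close.

Emit:
{"op": "drive_tool", "data": {"series": "-0.02 0.006 0.2 0 0 0.01 0.6;-0.02 0.006 0.4 0 0 0.01 0.6;-0.02 0.006 0.59 0 0 0.01 0.6;-0.02 0.006 0.59 0 0 0.01 0.6;-0.02 0.006 0.59 0 0 0.01 0.6"}}

```text
time_s: 5.7
eef_pos: [514.4, -299.7, 15.5]
ee_rot: [-0.051, 0.916, 0.12, 0.379]
force: [-0.4, 0.2, 0.5]
grip_width: 0.6
```

Emit:
{"op": "drive_tool", "data": {"series": "0 0 0 0 0 0 0.1;0 0 0 0 0 0 0.1;0 0 0 0 0 0 0.1;0 0 0 0 0 0 0.1;0 0 0 0 0 0 0.1;0 0 0 0 0 0 0.1;0 0 0 0 0 0 0.1;0 0 0 0 0 0 0.1", "newtons": 60}}

```text
time_s: 6.5
eef_pos: [514.2, -300.2, 16.5]
ee_rot: [-0.051, 0.916, 0.12, 0.38]
force: [-5.8, 0.8, 6.3]
grip_width: 0.242
```

```bash
python3 - <<'E'
from plan import *
st=telemetry.sense(); print(st['force'],st['grip_width'],st['grip_width']*85)
P,Q=pick(); calls([(P,Q)]); p,r=pose(); print(r.inv().apply([0,0,60/120]),r.inv().apply([0,0,100/120]))
E
```

```text
[-5.76089749  0.78170671  6.33268691] 0.24169439549861615 20.544023617382372
0 -0.001 -0.004 0.014 -0.002 -0.002 -0.002 rows 0.0 -> p [ 515. -299.   15.] yyaw -1.31 zz -0.71
[ 0.35399279 -0.00074063 -0.35311267] [ 0.58998798 -0.00123438 -0.58852112]
```

Emit:
{"op": "drive_tool", "data": {"series": "0.15 0 -0.15 0 0 0 0.1;0.3 0 -0.3 0 0 0 0.1;0.45 0 -0.45 0 0 0 0.1;0.6 0 -0.6 0 0 0 0.1;0.6 0 -0.6 0 0 0 0.1"}}

```text
time_s: 7.0
eef_pos: [514.5, -301.6, 121.6]
ee_rot: [-0.048, 0.915, 0.121, 0.381]
force: [-0.1, 0.4, -2.4]
grip_width: 0.245
```

```bash
python3 - <<'E'
from plan import *
st=telemetry.sense(); print(st['force'],st['grip_width'],st['joints'].round(2))
t=eyes.capture('top');s=eyes.capture('side')
a=cv2.resize(t['frame'][165:265,300:400,::-1],None,fx=4,fy=4,interpolation=cv2.INTER_CUBIC);b=cv2.resize(s['frame'][190:290,265:365,::-1],None,fx=4,fy=4,interpolation=cv2.INTER_CUBIC)
p,r=pose(); P,Q=pick()
for q,im,l,tp in((t,a,300,165),(s,b,265,190)):
    for X in [[0,0,9],[-21,0,28.5],[102,52,9],[102,-52,9]]:
        W=p+r.apply(Q.inv().apply(cabpts(hb,[X])[0]-P))
        cv2.circle(im,tuple(int(v) for v in (proj(q,W)-[l,tp])*4),3,(255,255,0),-1)
cv2.imwrite('pics/lift.png',np.hstack([a,b]))
E
```

```text
[-0.12406608  0.37698838 -2.43401393] 0.24544369631344767 [-1.04  0.47  1.82  1.04  0.92 -0.43]
```

View pics/lift.png

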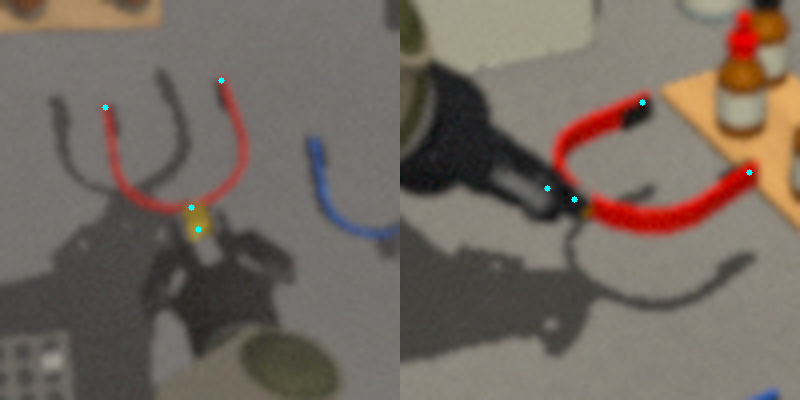

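The grip is good: the model dots fit the lifted band within about 1 px. Now I plan the half-turn and the carry to above the rail.

```bash
cat >> plan.py <<'E'
TH=np.radians(78)
_P,_Q=pick(); G=lambda X:_Q.inv().apply(cabpts(hb,[X])[0]-_P)   # headband point in tool frame
def place(dz=0,cx=20,cy=1.0,th=TH):
    Q=tool(cab[2],np.pi-th-np.pi/4,1)
    crown=cabpts(cab,[[cx,cy,125+3*np.sin(th)+9*np.cos(th)+dz]])[0]
    return crown-Q.apply(G([0,0,9])),Q
E
python3 - <<'E'
from plan import *
F,Qf=place(175); print('final',place()[0],'above',F)
print('tips hung',[np.round(place()[0]+Qf.apply(G(x)),0) for x in([102,52,9],[102,-52,9])], cabpts(cab,[[0,0,0]]))
p,r=pose(); r0=r
Qs=Qf*R.from_rotvec([0,0,np.pi])  # end orientation before flip
rv=(r0.inv()*Qs).as_rotvec()
ori=lambda s:r0*R.from_rotvec(rv*s)*R.from_rotvec([0,0,-np.pi*s])
N=8; mid=np.array([440,-130,330]); W=[]
for k in range(1,N+1):
    s=k/N
    P=p+(mid-p)*s/.45 if s<.45 else mid+(F-mid)*(s-.45)/.55
    W.append((P,ori(s)))
calls(W,lim=.999)
E
```

```text
final [571.8332595  115.20268634 138.63549   ] above [571.8332595  115.20268634 313.63549   ]
tips hung [array([552.,  64.,  30.]), array([559., 168.,  30.])] [[556.35471023 115.2056266    0.        ]]
0 0.302 -0.426 -0.391 -0.041 -0.062 -0.722 rows 2.4 -> p [ 493. -253.  177.] yyaw -1.06 zz -0.72
1 0.419 -0.286 -0.409 -0.014 -0.072 -0.722 rows 2.4 -> p [ 473. -206.  236.] yyaw -0.75 zz -0.74
2 0.478 -0.118 -0.427 0.015 -0.072 -0.722 rows 2.4 -> p [ 452. -158.  295.] yyaw -0.37 zz -0.76
3 0.475 0.045 -0.175 0.041 -0.061 -0.722 rows 2.4 -> p [ 452. -108.  329.] yyaw 0.09 zz -0.78
4 0.437 0.206 0.212 0.062 -0.041 -0.722 rows 2.4 -> p [482. -52. 325.] yyaw 0.53 zz -0.79
5 0.34 0.355 0.196 0.072 -0.014 -0.722 rows 2.4 -> p [512.   4. 321.] yyaw 0.91 zz -0.81
6 0.192 0.458 0.179 0.072 0.015 -0.722 rows 2.4 -> p [542.  59. 317.] yyaw 1.22 zz -0.82
7 0.015 0.502 0.162 0.061 0.041 -0.722 rows 2.4 -> p [572. 115. 314.] yyaw 1.51 zz -0.84
```

Emit:
{"op": "drive_tool", "data": {"series": "0.3 -0.43 -0.39 -0.04 -0.06 -0.72 0.1;0.3 -0.43 -0.39 -0.04 -0.06 -0.72 0.1;0.3 -0.43 -0.39 -0.04 -0.06 -0.72 0.1;0.3 -0.43 -0.39 -0.04 -0.06 -0.72 0.1"}}

```text
time_s: 7.5
eef_pos: [492.7, -252.1, 176.2]
ee_rot: [0.029, 0.886, 0.279, 0.37]
force: [-0.7, -0.0, -0.8]
grip_width: 0.238
```

Emit:
{"op": "drive_tool", "data": {"series": "0.42 -0.29 -0.41 -0.01 -0.07 -0.72 0.1;0.42 -0.29 -0.41 -0.01 -0.07 -0.72 0.1;0.42 -0.29 -0.41 -0.01 -0.07 -0.72 0.1;0.42 -0.29 -0.41 -0.01 -0.07 -0.72 0.1"}}

```text
time_s: 7.9
eef_pos: [471.9, -204.2, 234.5]
ee_rot: [0.101, 0.828, 0.431, 0.344]
force: [-1.0, 0.5, -1.2]
grip_width: 0.244
```

Emit:
{"op": "drive_tool", "data": {"series": "0.48 -0.12 -0.43 0.02 -0.07 -0.72 0.1;0.48 -0.12 -0.43 0.02 -0.07 -0.72 0.1;0.48 -0.12 -0.43 0.02 -0.07 -0.72 0.1;0.48 -0.12 -0.43 0.02 -0.07 -0.72 0.1"}}

```text
time_s: 8.3
eef_pos: [451.2, -157.1, 293.2]
ee_rot: [0.164, 0.744, 0.572, 0.304]
force: [0.4, 0.3, -0.4]
grip_width: 0.242
```

Emit:
{"op": "drive_tool", "data": {"series": "0.48 0.05 -0.18 0.04 -0.06 -0.72 0.1;0.48 0.05 -0.18 0.04 -0.06 -0.72 0.1;0.48 0.05 -0.18 0.04 -0.06 -0.72 0.1;0.48 0.05 -0.18 0.04 -0.06 -0.72 0.1"}}

```text
time_s: 8.7
eef_pos: [451.4, -106.4, 327.4]
ee_rot: [0.215, 0.637, 0.695, 0.253]
force: [-0.4, 0.4, -2.3]
grip_width: 0.246
```

```bash
python3 - <<'E'
from plan import *
st=telemetry.sense(); print(st['joints'].round(2),st['grip_width'])
F,Qf=place(175); p,r=pose(); r0=r
Qs=Qf*R.from_rotvec([0,0,np.pi/2]); rv=(r0.inv()*Qs).as_rotvec()
N=4; calls([(p+(F-p)*k/N, r0*R.from_rotvec(rv*k/N)*R.from_rotvec([0,0,-np.pi/2*k/N])) for k in range(1,N+1)],lim=.999)
E
```

```text
[-0.78 -0.2   1.94  0.61  1.03 -1.09] 0.2457020698218047
0 0.435 0.205 0.215 0.06 -0.046 -0.727 rows 2.4 -> p [482. -51. 324.] yyaw 0.52 zz -0.80
1 0.337 0.352 0.197 0.073 -0.02 -0.728 rows 2.4 -> p [512.   4. 320.] yyaw 0.90 zz -0.81
2 0.19 0.457 0.179 0.075 0.009 -0.727 rows 2.4 -> p [542.  60. 317.] yyaw 1.22 zz -0.82
3 0.013 0.501 0.162 0.066 0.038 -0.727 rows 2.4 -> p [572. 115. 314.] yyaw 1.51 zz -0.84
```

Emit:
{"op": "drive_tool", "data": {"series": "0.44 0.21 0.21 0.06 -0.05 -0.73 0.1;0.44 0.21 0.21 0.06 -0.05 -0.73 0.1;0.44 0.21 0.21 0.06 -0.05 -0.73 0.1;0.44 0.21 0.21 0.06 -0.05 -0.73 0.1"}}

```text
time_s: 9.1
eef_pos: [481.8, -50.3, 323.3]
ee_rot: [0.254, 0.508, 0.8, 0.192]
force: [0.8, -0.1, -1.6]
grip_width: 0.243
```

Emit:
{"op": "drive_tool", "data": {"series": "0.34 0.35 0.2 0.07 -0.02 -0.73 0.1;0.34 0.35 0.2 0.07 -0.02 -0.73 0.1;0.34 0.35 0.2 0.07 -0.02 -0.73 0.1;0.34 0.35 0.2 0.07 -0.02 -0.73 0.1"}}

```text
time_s: 9.5
eef_pos: [511.9, 5.0, 318.3]
ee_rot: [0.279, 0.362, 0.88, 0.127]
force: [0.5, -0.3, -0.0]
grip_width: 0.24
```

Emit:
{"op": "drive_tool", "data": {"series": "0.19 0.46 0.18 0.07 0.01 -0.73 0.1;0.19 0.46 0.18 0.07 0.01 -0.73 0.1;0.19 0.46 0.18 0.07 0.01 -0.73 0.1;0.19 0.46 0.18 0.07 0.01 -0.73 0.1"}}

```text
time_s: 9.9
eef_pos: [542.6, 60.1, 314.3]
ee_rot: [0.288, 0.203, 0.934, 0.061]
force: [0.3, -0.3, -0.8]
grip_width: 0.244
```

Emit:
{"op": "drive_tool", "data": {"series": "0.01 0.5 0.16 0.07 0.04 -0.73 0.1;0.01 0.5 0.16 0.07 0.04 -0.73 0.1;0.01 0.5 0.16 0.07 0.04 -0.73 0.1;0.01 0.5 0.16 0.07 0.04 -0.73 0.1;0.01 0.5 0.16 0.07 0.04 -0.73 0.1;0.01 0.5 0.16 0.07 0.04 -0.73 0.1"}}

```text
time_s: 10.5
eef_pos: [573.0, 114.3, 311.6]
ee_rot: [0.281, 0.036, 0.959, -0.006]
force: [0.8, 0.2, -0.1]
grip_width: 0.244
```

```bash
cat > view2.py <<'E'
from plan import *
def view(name):
    t=eyes.capture('top');s=eyes.capture('side')
    a=cv2.resize(t['frame'][140:260,140:270,::-1],None,fx=3,fy=3,interpolation=cv2.INTER_CUBIC);b=cv2.resize(s['frame'][50:220,190:325,::-1],None,fx=3,fy=3,interpolation=cv2.INTER_CUBIC)
    p,r=pose()
    for q,im,l,tp in((t,a,140,140),(s,b,190,50)):
        f=lambda W:tuple(int(v) for v in (proj(q,W)-[l,tp])*3)
        for X in [[0,0,9],[102,52,9],[102,-52,9]]: cv2.circle(im,f(p+r.apply(G(X))),3,(255,255,0),-1)
        e=cabpts(cab,[[-119,1,125],[119,1,125]]); cv2.line(im,f(e[0]),f(e[1]),(255,0,255),1)
    o=np.zeros((510,800,3),np.uint8);o[:360,:390]=a;o[:510,395:]=b;cv2.imwrite('pics/'+name,o)
E
python3 - <<'E'
from view2 import *
st=telemetry.sense(); print(st['joints'].round(2),st['force'],st['grip_width'])
view('above.png')
F,Q=place(175); calls([(F,Q),(place(80)[0],Q),(place(15)[0],Q),(place(-3)[0],Q)],lim=.999)
E
```

```text
[ 0.01  0.12  1.63 -0.06  0.82 -1.45] [ 0.83193839  0.24670392 -0.11055798] 0.24373595859028363
0 0.0 0.004 -0.019 0.004 -0.011 -0.02 rows 0.1 -> p [572. 115. 314.] yyaw 1.51 zz -0.84
1 0.431 0.0 0.664 0.0 -0.0 0.0 rows 1.9 -> p [572. 115. 219.] yyaw 1.51 zz -0.84
2 0.295 -0.0 0.454 0.0 -0.0 0.0 rows 1.3 -> p [572. 115. 154.] yyaw 1.51 zz -0.84
3 0.082 -0.0 0.126 0.0 -0.0 0.0 rows 0.4 -> p [572. 115. 136.] yyaw 1.51 zz -0.84
```

View pics/above.png

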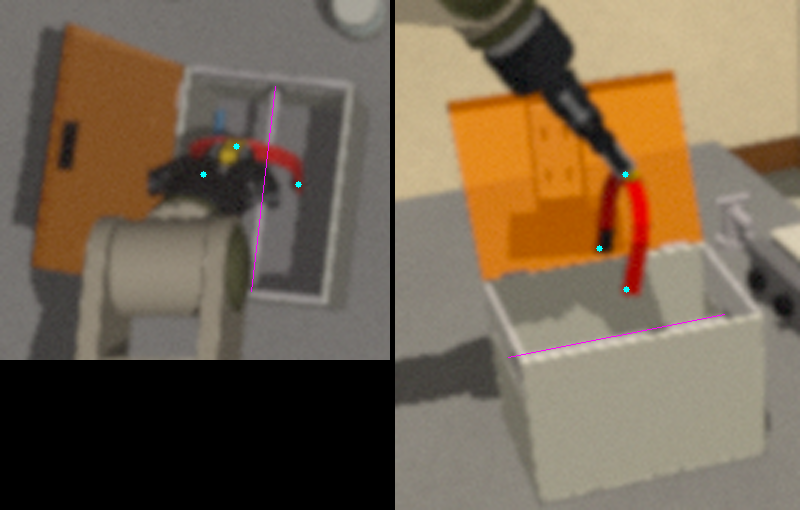

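The headband hangs below the gripper over the cabinet with its arms to either side of the rail line. The crown is at (236,146) top and (625,174) side, close to the model, so I lower it.

Emit:
{"op": "drive_tool", "data": {"series": "0.2 0 0.3 0 -0.01 -0.02 0.1;0.43 0 0.65 0 -0.01 -0.02 0.1;0.43 0 0.65 0 -0.01 -0.02 0.1;0.43 0 0.65 0 -0.01 -0.02 0.1;0.43 0 0.65 0 -0.01 -0.02 0.1"}}

```text
time_s: 11.1
eef_pos: [573.1, 115.3, 221.5]
ee_rot: [0.286, 0.031, 0.958, -0.008]
force: [0.0, 0.4, -0.9]
grip_width: 0.243
```

Emit:
{"op": "drive_tool", "data": {"series": "0.1 0 0.15 0 0 0 0.1;0.2 0 0.3 0 0 0 0.1;0.29 0 0.43 0 0 0 0.1;0.29 0 0.43 0 0 0 0.1;0.29 0 0.43 0 0 0 0.1"}}

```text
time_s: 11.6
eef_pos: [573.4, 115.5, 161.5]
ee_rot: [0.288, 0.031, 0.957, -0.008]
force: [-0.1, 0.2, -0.1]
grip_width: 0.243
```

```bash
python3 - <<'E'
from view2 import *
st=telemetry.sense(); print(st['joints'].round(2),st['force'],st['grip_width'])
F,Q=place(0); calls([(F,Q)],lim=.999); print(pose()[0]-F)
E
```

```text
[ 0.02  0.28  1.86 -0.11  0.42 -1.4 ] [-0.14368027  0.19936864 -0.07647138] 0.24252912388584016
0 0.116 -0.004 0.152 0.005 0.015 -0.002 rows 0.5 -> p [572. 115. 139.] yyaw 1.51 zz -0.84
[ 1.61489714  0.33360368 22.90930276]
```

Emit:
{"op": "drive_tool", "data": {"series": "0.04 0 0.06 0 0.01 0 0.1;0.08 0 0.12 0 0.01 0 0.1;0.08 0 0.12 0 0.01 0 0.1;0.08 0 0.12 0 0.01 0 0.1"}}

```text
time_s: 12.0
eef_pos: [573.4, 115.6, 144.2]
ee_rot: [0.285, 0.031, 0.958, -0.008]
force: [0.1, -0.2, -1.0]
grip_width: 0.243
```

Emit:
{"op": "drive_tool", "data": {"series": "0.01 0 0.015 0 0 0 0.1;0.02 0 0.03 0 0 0 0.1;0.02 0 0.03 0 0 0 0.1"}}

```text
time_s: 12.3
eef_pos: [573.8, 115.7, 140.6]
ee_rot: [0.286, 0.031, 0.958, -0.008]
force: [-3.2, -0.6, 4.8]
grip_width: 0.239
```

Emit:
{"op": "drive_tool", "data": {"series": "0.01 0 0.015 0 0 0 0.1;0.015 0 0.02 0 0 0 0.1;0.015 0 0.02 0 0 0 0.1"}}

```text
time_s: 12.6
eef_pos: [574.6, 115.8, 140.2]
ee_rot: [0.288, 0.031, 0.957, -0.008]
force: [-11.3, -1.0, 17.3]
grip_width: 0.241
```

Emit:
{"op": "drive_tool", "data": {"series": "0 0 0 0 0 0 0.1;-0.003 0 -0.005 0 0 0 0.1;-0.003 0 -0.005 0 0 0 0.1"}}

```text
time_s: 12.9
eef_pos: [574.6, 115.8, 140.8]
ee_rot: [0.288, 0.031, 0.957, -0.008]
force: [-0.0, 0.1, 0.9]
grip_width: 0.243
```

```bash
python3 - <<'E'
from view2 import *
st=telemetry.sense(); print(st['force'],st['grip_width'])
view('onrail.png')
E
```

```text
[-0.01424768  0.0640342   0.93908516] 0.24342463397053066
```

View pics/onrail.png

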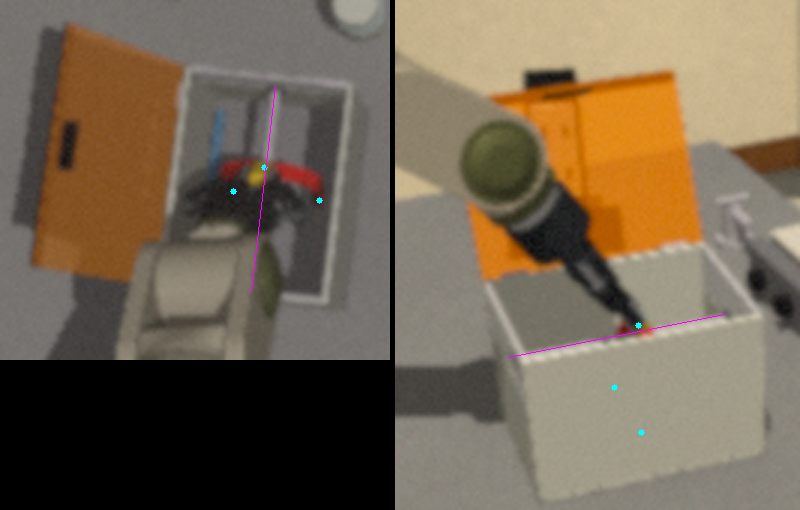

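The crown is on the rail at (264,168), with the red band on both sides of it and the load nearly off the wrist. I release, then back out along the tool axis.

Emit:
{"op": "drive_tool", "data": {"series": "0 0 0 0 0 0 0.3;0 0 0 0 0 0 0.38;0 0 0 0 0 0 0.45;0 0 0 0 0 0 0.45;0 0 0 0 0 0 0.45"}}

```text
time_s: 13.5
eef_pos: [574.6, 115.8, 140.8]
ee_rot: [0.288, 0.031, 0.957, -0.008]
force: [-0.4, -0.3, 0.3]
grip_width: 0.451
```

Emit:
{"op": "drive_tool", "data": {"series": "0 0 -0.1 0 0 0 0.45;0 0 -0.2 0 0 0 0.45;0 0 -0.4 0 0 0 0.45;0 0 -0.7 0 0 0 0.45;0 0 -1 0 0 0 0.45;0 0 -1 0 0 0 0.45"}}

```text
time_s: 14.1
eef_pos: [507.9, 120.2, 246.0]
ee_rot: [0.292, 0.03, 0.956, -0.007]
force: [0.8, 0.7, 0.3]
grip_width: 0.452
```

```bash
python3 - <<'E'
from view2 import *
st=telemetry.sense(); print(st['joints'].round(2),st['force'],pose()[0])
ph=2.03
for x in(-80,-40,0): print(x,cabpts(cab,[[x,95-190*np.cos(ph),170+190*np.sin(ph)]]))
# lid pushing plan: tool vertical, closed, yaw same as cabinet
Q=R.from_matrix(np.c_[U(cab[2]+np.pi/2)*0+U(cab[2]+0)*0,U(0),U(0)]) if 0 else None
E
```

```text
[ 0.03  0.03  1.91 -0.09  0.61 -1.42] [0.82502299 0.72198519 0.34765029] [507.91561079 120.21723249 246.04285399]
-80 [[488.13504621 299.22716996 340.31709082]]
-40 [[528.0509898  296.63536614 340.31709082]]
0 [[567.9669334  294.04356232 340.31709082]]
```

```bash
cat >> plan.py <<'E'
QV=tool(cab[2],np.pi/2,1); CX=-15; HF=14
def lidpt(ph,rho=165):
    if ph>np.pi/2: return cabpts(cab,[[CX,95-190*np.cos(ph)+6*np.sin(ph)+HF,170+190*np.sin(ph)-30]])[0]
    return cabpts(cab,[[CX,95-rho*np.cos(ph)+6*np.sin(ph)+HF,170+rho*np.sin(ph)+6*np.cos(ph)]])[0]
E
python3 - <<'E'
from plan import *
p,r=pose()
print(lidpt(2.03),lidpt(1.6),lidpt(1.5))
D=lidpt(2.03)+[0,45,-10]
calls([((430,150,400),r*R.from_rotvec((r.inv()*QV).as_rotvec()*.5)),((440,270,440),QV),((D[0],D[1],440),QV),(D,QV)],lim=.999)
E
```

```text
[554.25408206 314.35320116 310.31709082] [549.1969789  236.46958866 329.91898458] [548.08042857 219.27378099 335.011096  ]
0 -0.08 0.11 -0.72 0.0 0.3 0.0 rows 1.8 -> p [468. 136. 323.] yyaw 1.51 zz -0.90
0 0.021 0.102 -0.719 0.004 0.293 0.001 rows 1.7 -> p [430. 150. 400.] yyaw 1.51 zz -0.96
1 -0.06 0.5 -0.16 0.0 0.3 0.0 rows 1.3 -> p [435. 210. 421.] yyaw 1.51 zz -0.99
1 -0.032 0.504 -0.158 0.004 0.294 0.002 rows 1.3 -> p [440. 270. 440.] yyaw 1.51 zz -1.00
2 -0.902 0.805 0.0 0.0 -0.0 -0.0 rows 2.9 -> p [554. 359. 440.] yyaw 1.51 zz -1.00
3 -0.0 -0.0 0.58 0.0 -0.0 -0.0 rows 1.4 -> p [554. 359. 370.] yyaw 1.51 zz -1.00
3 -0.0 -0.0 0.584 0.0 -0.0 -0.0 rows 1.4 -> p [554. 359. 300.] yyaw 1.51 zz -1.00
```

Emit:
{"op": "drive_tool", "data": {"series": "-0.08 0.11 -0.72 0 0.3 0 0;-0.08 0.11 -0.72 0 0.3 0 0;-0.08 0.11 -0.72 0 0.3 0 0;-0.08 0.11 -0.72 0 0.3 0 0"}}

```text
time_s: 14.5
eef_pos: [468.3, 136.0, 324.7]
ee_rot: [0.222, 0.031, 0.975, -0.005]
force: [0.3, -0.3, -0.3]
grip_width: -0.002
```

Emit:
{"op": "drive_tool", "data": {"series": "0.02 0.1 -0.72 0 0.29 0 0;0.02 0.1 -0.72 0 0.29 0 0;0.02 0.1 -0.72 0 0.29 0 0;0.02 0.1 -0.72 0 0.29 0 0"}}

```text
time_s: 14.9
eef_pos: [429.7, 150.0, 400.6]
ee_rot: [0.15, 0.031, 0.988, -0.003]
force: [-0.1, -0.6, -0.4]
grip_width: -0.001
```

Emit:
{"op": "drive_tool", "data": {"series": "-0.06 0.5 -0.16 0 0.3 0 0;-0.06 0.5 -0.16 0 0.3 0 0;-0.06 0.5 -0.16 0 0.3 0 0"}}

```text
time_s: 15.2
eef_pos: [435.5, 210.7, 419.1]
ee_rot: [0.075, 0.03, 0.997, -0.001]
force: [-0.3, -0.3, 0.2]
grip_width: -0.005
```

Emit:
{"op": "drive_tool", "data": {"series": "-0.03 0.5 -0.16 0 0.29 0 0;-0.03 0.5 -0.16 0 0.29 0 0;-0.03 0.5 -0.16 0 0.29 0 0;-0.03 0.5 -0.16 0 0.29 0 0"}}

```text
time_s: 15.6
eef_pos: [439.6, 269.6, 438.3]
ee_rot: [0.002, 0.03, 1.0, 0.001]
force: [-0.0, -1.9, -0.9]
grip_width: -0.001
```

```bash
python3 - <<'E'
from view2 import *
st=telemetry.sense(); print(st['joints'].round(2),st['force'],st['grip_width'],pose()[0])
t=eyes.capture('top');s=eyes.capture('side')
a=cv2.resize(t['frame'][140:260,140:270,::-1],None,fx=3,fy=3,interpolation=cv2.INTER_CUBIC);b=cv2.resize(s['frame'][50:220,190:325,::-1],None,fx=3,fy=3,interpolation=cv2.INTER_CUBIC)
o=np.zeros((510,800,3),np.uint8);o[:360,:390]=a;o[:510,395:]=b;cv2.imwrite('pics/rel.png',o)
D=lidpt(2.03)+[0,45,-10]
calls([((D[0],D[1],440),QV),(D,QV)],lim=.999)
E
```

```text
[ 0.32  0.25  1.06  0.    1.83 -1.19] [-0.04234425 -1.87668019 -0.92936799] -0.0008669024554944708 [439.63027759 269.58299937 438.31276496]
0 -0.91 0.807 -0.0 0.007 0.011 0.008 rows 2.9 -> p [554. 359. 440.] yyaw 1.51 zz -1.00
1 0.0 -0.0 0.58 -0.0 0.0 -0.0 rows 1.4 -> p [554. 359. 370.] yyaw 1.51 zz -1.00
1 0.0 -0.0 0.584 -0.0 0.0 -0.0 rows 1.4 -> p [554. 359. 300.] yyaw 1.51 zz -1.00
```

View pics/rel.png

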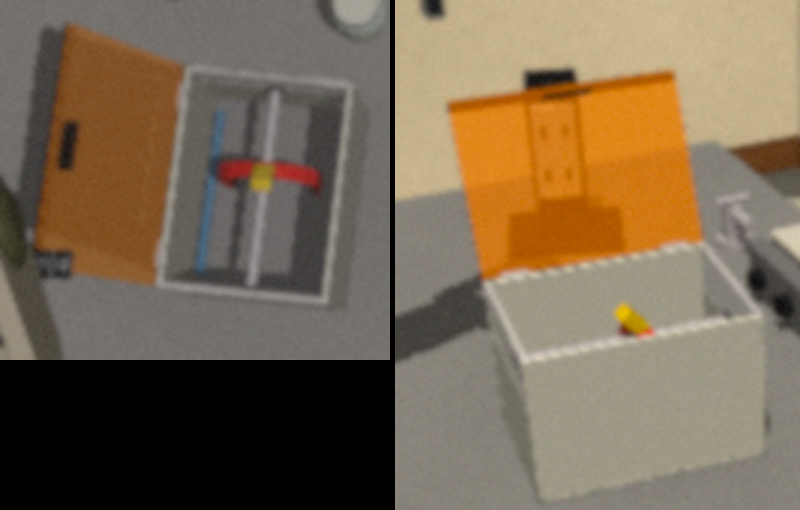

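The headband hangs across the rail: yellow lug on the rail line at (262,177) and one arm on each side. Now I move the closed fingers behind the lid.

Emit:
{"op": "drive_tool", "data": {"series": "-0.91 0.81 0 0.01 0.01 0.01 0;-0.91 0.81 0 0.01 0.01 0.01 0;-0.91 0.81 0 0.01 0.01 0.01 0;-0.91 0.81 0 0.01 0.01 0.01 0;-0.91 0.81 0 0.01 0.01 0.01 0"}}

```text
time_s: 16.2
eef_pos: [555.7, 359.5, 438.1]
ee_rot: [-0.001, 0.033, 0.999, -0.001]
force: [-0.2, -0.4, -0.8]
grip_width: 0.003
```

Emit:
{"op": "drive_tool", "data": {"series": "0 0 0.58 0 0 0 0;0 0 0.58 0 0 0 0;0 0 0.58 0 0 0 0"}}

```text
time_s: 16.5
eef_pos: [553.9, 357.8, 365.6]
ee_rot: [-0.004, 0.034, 0.999, -0.003]
force: [-0.6, -0.2, -0.1]
grip_width: -0.005
```

Emit:
{"op": "drive_tool", "data": {"series": "0 0 0.3 0 0 0 0;0 0 0.58 0 0 0 0;0 0 0.58 0 0 0 0;0 0 0.58 0 0 0 0"}}

```text
time_s: 16.9
eef_pos: [553.7, 357.2, 299.4]
ee_rot: [-0.002, 0.034, 0.999, -0.002]
force: [0.2, 0.5, 0.5]
grip_width: 0.003
```

```bash
python3 - <<'E'
from plan import *
st=telemetry.sense(); print(st['joints'].round(2),st['force'],pose()[0])
calls([(lidpt(f),QV) for f in (1.95,1.7,1.5,1.2,.9,.6,.3,.1)],lim=.999)
E
```

```text
[ 0.4   0.61  0.88 -0.    1.66 -1.11] [0.18193454 0.50746881 0.54488474] [553.71996508 357.18734726 299.41233981]
0 -0.028 -0.47 -0.141 -0.008 -0.008 -0.005 rows 1.2 -> p [553. 301. 317.] yyaw 1.51 zz -1.00
1 -0.0 -0.379 -0.099 -0.0 0.0 -0.0 rows 0.9 -> p [550. 255. 328.] yyaw 1.51 zz -1.00
2 -0.001 -0.301 -0.055 -0.0 0.0 -0.0 rows 0.7 -> p [548. 219. 335.] yyaw 1.51 zz -1.00
3 0.0 -0.405 0.076 -0.0 0.0 -0.0 rows 1.0 -> p [545. 171. 326.] yyaw 1.51 zz -1.00
4 0.0 -0.364 0.191 -0.0 0.0 -0.0 rows 1.0 -> p [542. 127. 303.] yyaw 1.51 zz -1.00
5 0.0 -0.291 0.291 -0.0 0.0 -0.0 rows 1.0 -> p [540.  92. 268.] yyaw 1.51 zz -1.00
6 0.0 -0.192 0.363 -0.0 0.0 -0.0 rows 1.0 -> p [538.  69. 225.] yyaw 1.51 zz -1.00
7 0.0 -0.064 0.267 -0.0 0.0 -0.0 rows 0.7 -> p [538.  62. 192.] yyaw 1.51 zz -1.00
```

Emit:
{"op": "drive_tool", "data": {"series": "-0.03 -0.16 -0.05 -0.01 -0.01 0 0;-0.03 -0.32 -0.1 -0.01 -0.01 0 0;-0.03 -0.47 -0.14 -0.01 -0.01 0 0;-0.03 -0.47 -0.14 -0.01 -0.01 0 0"}}

```text
time_s: 17.3
eef_pos: [554.2, 299.3, 320.1]
ee_rot: [0.003, 0.035, 0.999, 0.001]
force: [0.9, 0.4, -0.4]
grip_width: -0.004
```

Emit:
{"op": "drive_tool", "data": {"series": "0 -0.13 -0.03 0 0 0 0;0 -0.26 -0.06 0 0 0 0;0 -0.38 -0.1 0 0 0 0;0 -0.38 -0.1 0 0 0 0"}}

```text
time_s: 17.7
eef_pos: [551.3, 252.1, 332.8]
ee_rot: [0.004, 0.036, 0.999, 0.001]
force: [-0.5, 0.1, -0.2]
grip_width: -0.003
```

Emit:
{"op": "drive_tool", "data": {"series": "0 -0.1 -0.02 0 0 0 0;0 -0.2 -0.04 0 0 0 0;0 -0.3 -0.06 0 0 0 0;0 -0.3 -0.06 0 0 0 0"}}

```text
time_s: 18.1
eef_pos: [548.8, 214.5, 340.5]
ee_rot: [0.004, 0.037, 0.999, 0.001]
force: [-0.5, 0.8, -0.3]
grip_width: 0.0
```

```bash
cat > lid.py <<'E'
from plan import *
st=telemetry.sense(); print(st['time_s'],st['joints'].round(2),st['force'].round(1),pose()[0].round(1))
t=eyes.capture('top');s=eyes.capture('side')
for n,p in(('t',t),('s',s)):
    print(n,[(np.round(d['rect']).tolist(),round(d['confidence'],2)) for d in nets.spot_in('lid',p)][:2])
E
python3 lid.py; python3 - <<'E'
from plan import *
t=eyes.capture('top');s=eyes.capture('side')
a=cv2.resize(t['frame'][140:260,140:270,::-1],None,fx=3,fy=3);b=cv2.resize(s['frame'][50:220,190:325,::-1],None,fx=3,fy=3)
o=np.zeros((510,800,3),np.uint8);o[:360,:390]=a;o[:510,395:]=b;cv2.imwrite('pics/lid1.png',o)
E
```

```text
18.1 [ 0.17  0.41  1.08 -0.    1.64 -1.32] [-0.5  0.8 -0.3] [548.8 214.5 340.5]
t [([186.0, 151.0, 205.0, 236.0], 0.63)]
s [([210.0, 77.0, 296.0, 143.0], 0.97), ([362.0, 208.0, 377.0, 242.0], 0.31)]
```

View pics/lid1.png

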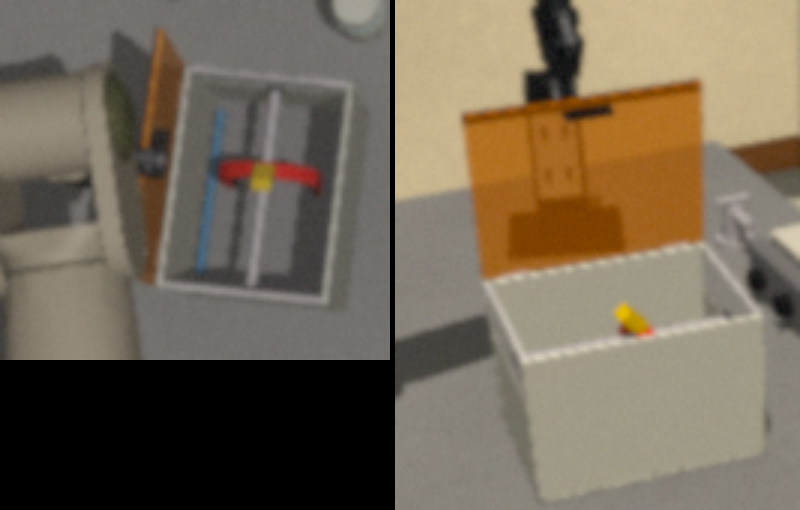

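The lid has followed to about upright: edge at (160,40)–(150,270) top, with the fingers behind it at (152,160). I keep pushing along the arc.

Emit:
{"op": "drive_tool", "data": {"series": "0 -0.12 0.04 0 0 0 0;0 -0.24 0.08 0 0 0 0;0 -0.36 0.14 0 0 0 0;0 -0.36 0.14 0 0 0 0"}}

```text
time_s: 18.8
eef_pos: [545.6, 172.5, 322.4]
ee_rot: [0.003, 0.036, 0.999, 0.001]
force: [-0.6, 0.3, 0.1]
grip_width: -0.003
```

Emit:
{"op": "drive_tool", "data": {"series": "0 -0.12 0.06 0 0 0 0;0 -0.24 0.12 0 0 0 0;0 -0.36 0.2 0 0 0 0;0 -0.36 0.2 0 0 0 0"}}

```text
time_s: 19.2
eef_pos: [542.4, 129.0, 297.7]
ee_rot: [0.002, 0.037, 0.999, 0.001]
force: [-1.5, -0.1, -0.7]
grip_width: 0.002
```

Emit:
{"op": "drive_tool", "data": {"series": "0 -0.1 0.1 0 0 0 0;0 -0.2 0.2 0 0 0 0;0 -0.29 0.3 0 0 0 0;0 -0.29 0.3 0 0 0 0"}}

```text
time_s: 19.6
eef_pos: [539.9, 94.4, 261.0]
ee_rot: [0.001, 0.037, 0.999, 0.001]
force: [0.3, 0.0, 0.8]
grip_width: 0.001
```

```bash
python3 lid.py
```

```text
19.6 [-0.04  0.34  1.38  0.    1.42 -1.54] [0.3 0.  0.8] [539.9  94.4 261. ]
t [([195.0, 160.0, 248.0, 239.0], 0.82)]
s [([219.0, 116.0, 310.0, 144.0], 0.73)]
```

Emit:
{"op": "drive_tool", "data": {"series": "0 -0.08 0.1 0 0 0 0;0 -0.15 0.2 0 0 0 0;0 -0.21 0.3 0 0 0 0;0 -0.21 0.3 0 0 0 0"}}

```text
time_s: 20.2
eef_pos: [537.9, 68.8, 224.3]
ee_rot: [0.001, 0.037, 0.999, 0.0]
force: [0.7, 0.3, 0.2]
grip_width: -0.001
```

Emit:
{"op": "drive_tool", "data": {"series": "0 -0.03 0.1 0 0 0 0;0 -0.06 0.2 0 0 0 0;0 -0.06 0.27 0 0 0 0;0 -0.06 0.27 0 0 0 0"}}

```text
time_s: 20.6
eef_pos: [537.0, 61.6, 190.7]
ee_rot: [-0.0, 0.037, 0.999, 0.0]
force: [0.1, -0.5, -0.6]
grip_width: -0.004
```

```bash
python3 lid.py; python3 - <<'E'
from plan import *
print(cabpts(cab,[[0,-80,176],[0,-84,176],[-15,-80,176]]))
calls([(cabpts(cab,[[0,-78,195]])[0],QV)])
E
```

```text
20.6 [-0.1   0.38  1.51  0.    1.25 -1.6 ] [ 0.1 -0.5 -0.6] [537.   61.6 190.7]
t [([194.0, 160.0, 259.0, 239.0], 0.87)]
s [([217.0, 127.0, 314.0, 166.0], 0.96)]
[[551.17110258  35.37373941 176.        ]
 [550.9119222   31.38214505 176.        ]
 [536.20262374  36.34566584 176.        ]]
0 -0.129 -0.194 -0.023 0.001 0.005 -0.018 rows 0.6 -> p [551.  37. 195.] yyaw 1.51 zz -1.00
```

Emit:
{"op": "drive_tool", "data": {"series": "0 0 -0.2 0 0 0 0;-0.13 -0.19 -0.2 0 0 -0.02 0;-0.13 -0.19 -0.2 0 0 -0.02 0;-0.13 -0.19 -0.05 0 0 -0.02 0;-0.13 -0.19 -0.05 0 0 -0.02 0"}}

```text
time_s: 21.3
eef_pos: [550.4, 38.3, 196.5]
ee_rot: [-0.001, 0.032, 0.999, 0.001]
force: [-1.0, -0.0, -0.5]
grip_width: -0.0
```

Emit:
{"op": "drive_tool", "data": {"series": "0 0 0.04 0 0 0 0;0 0 0.08 0 0 0 0;0 0 0.12 0 0 0 0;0 0 0.15 0 0 0 0;0 0 0.15 0 0 0 0"}}

```text
time_s: 21.8
eef_pos: [550.2, 38.4, 178.1]
ee_rot: [-0.001, 0.032, 0.999, 0.001]
force: [0.5, -0.9, -0.7]
grip_width: -0.0
```

Emit:
{"op": "drive_tool", "data": {"series": "0 0 0.01 0 0 0 0;0 0 0.02 0 0 0 0;0 0 0.02 0 0 0 0"}}

```text
time_s: 22.1
eef_pos: [550.4, 38.4, 176.1]
ee_rot: [-0.001, 0.032, 0.999, 0.001]
force: [-0.2, -0.2, 3.3]
grip_width: -0.001
```

Emit:
{"op": "drive_tool", "data": {"series": "0 0 0.01 0 0 0 0;0 0 0.02 0 0 0 0;0 0 0.02 0 0 0 0"}}

```text
time_s: 22.4
eef_pos: [550.5, 38.4, 175.8]
ee_rot: [0.0, 0.032, 0.999, 0.0]
force: [-7.5, 0.6, 18.1]
grip_width: -0.001
```

```bash
python3 lid.py; python3 - <<'E'
from plan import *
t=eyes.capture('top');s=eyes.capture('side')
a=cv2.resize(t['frame'][140:260,140:270,::-1],None,fx=3,fy=3,interpolation=cv2.INTER_CUBIC);b=cv2.resize(s['frame'][50:220,190:325,::-1],None,fx=3,fy=3,interpolation=cv2.INTER_CUBIC)
o=np.zeros((510,800,3),np.uint8);o[:360,:390]=a;o[:510,395:]=b;cv2.imwrite('pics/lid2.png',o)
E
```

```text
22.4 [-0.14  0.42  1.5   0.    1.23 -1.65] [-7.5  0.6 18.1] [550.5  38.4 175.8]
t [([193.0, 162.0, 258.0, 238.0], 0.85)]
s [([218.0, 130.0, 313.0, 173.0], 0.91), ([333.0, 285.0, 388.0, 337.0], 0.23)]
```

View pics/lid2.png

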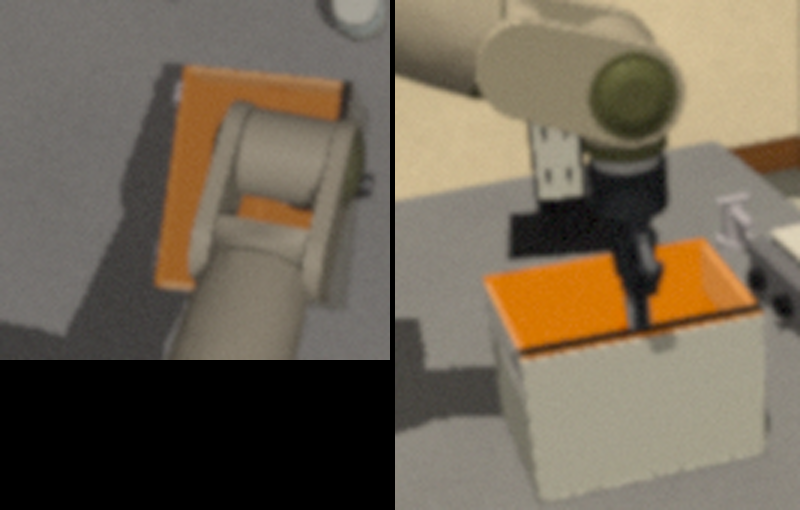

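The lid is down on the rims, with the fingertips on its front edge at (640,325) side and TCP z 175.8. A dark line shows along the front rim, so I press harder to be sure it is home.

Emit:
{"op": "drive_tool", "data": {"series": "0 0 0.015 0 0 0 0;0 0 0.03 0 0 0 0;0 0 0.04 0 0 0 0;0 0 0.04 0 0 0 0"}}

```text
time_s: 23.1
eef_pos: [550.6, 38.4, 175.6]
ee_rot: [0.002, 0.032, 0.999, -0.0]
force: [-15.3, -0.5, 35.4]
grip_width: 0.0
```

Emit:
{"op": "drive_tool", "data": {"series": "0 0 0.015 0 0 0 0;0 0 0.03 0 0 0 0;0 0 0.05 0 0 0 0;0 0 0.05 0 0 0 0"}}

```text
time_s: 23.5
eef_pos: [550.8, 38.4, 175.4]
ee_rot: [0.004, 0.031, 1.0, -0.001]
force: [-21.1, 0.8, 45.7]
grip_width: 0.001
```

It is solid at 46 N with no further travel, so the lid is home. I retreat and check.

Emit:
{"op": "drive_tool", "data": {"series": "0 0 -0.1 0 0 0 0;0 0 -0.4 0 0 0 0;0 0 -0.8 0 0 0 0;0 0 -1 0 0 0 0;0 0 -1 0 0 0 0"}}

```text
time_s: 24.0
eef_pos: [550.8, 38.6, 299.0]
ee_rot: [0.007, 0.031, 0.999, -0.001]
force: [-0.2, -0.4, -0.9]
grip_width: -0.001
```

Emit:
{"op": "drive_tool", "data": {"series": "0.9 -0.5 -0.3 0 0 0 0;0.9 -0.5 -0.3 0 0 0 0;0.9 -0.5 -0.3 0 0 0 0;0.9 -0.5 -0.3 0 0 0 0"}}

```text
time_s: 24.4
eef_pos: [437.1, -15.3, 334.2]
ee_rot: [0.008, 0.032, 0.999, -0.001]
force: [0.5, 0.2, -1.2]
grip_width: -0.001
```

Emit:
{"op": "drive_tool", "data": {"series": "0.6 -0.9 0 0 0 0 0;0.6 -0.9 0 0 0 0 0;0.6 -0.9 0 0 0 0 0;0.6 -0.9 0 0 0 0 0;0.6 -0.9 0 0 0 0 0"}}

```text
time_s: 24.9
eef_pos: [358.6, -118.5, 332.4]
ee_rot: [0.007, 0.033, 0.999, -0.001]
force: [0.6, -1.0, 0.7]
grip_width: -0.001
```

```bash
python3 lid.py; python3 - <<'E'
from plan import *
t=eyes.capture('top');s=eyes.capture('side')
save('tend.png',t)
b=s['frame'][60:290,190:400,::-1]; b=cv2.resize(b,None,fx=2,fy=2,interpolation=cv2.INTER_CUBIC)
a=t['frame'][130:300,140:480,::-1]
f=lambda q,W,l,tp,k:tuple(int(v) for v in (proj(q,W)-[l,tp])*k)
zz=cv2.resize(s['frame'][120:190,200:330,::-1],None,fx=2.9,fy=2.9,interpolation=cv2.INTER_CUBIC)
e=cabpts(cab,[[-125,-95,176],[125,-95,176],[-125,-95,170],[125,-95,170]])
cv2.line(b,f(s,e[0],190,60,2),f(s,e[1],190,60,2),(0,255,0),1)
o=np.zeros((465,800,3),np.uint8);o[:170,:340]=a;o[180:180+zz.shape[0],:zz.shape[1]]=zz;o[:460,380:800]=b
cv2.imwrite('pics/end.png',o)
E
```

```text
24.9 [-0.64 -0.09  1.69  0.01  1.53 -2.14] [ 0.6 -1.   0.7] [ 358.6 -118.5  332.4]
t [([190.0, 162.0, 263.0, 242.0], 0.47), ([375.0, 193.0, 409.0, 229.0], 0.29)]
s [([219.0, 128.0, 315.0, 172.0], 0.64)]
```

View pics/end.png

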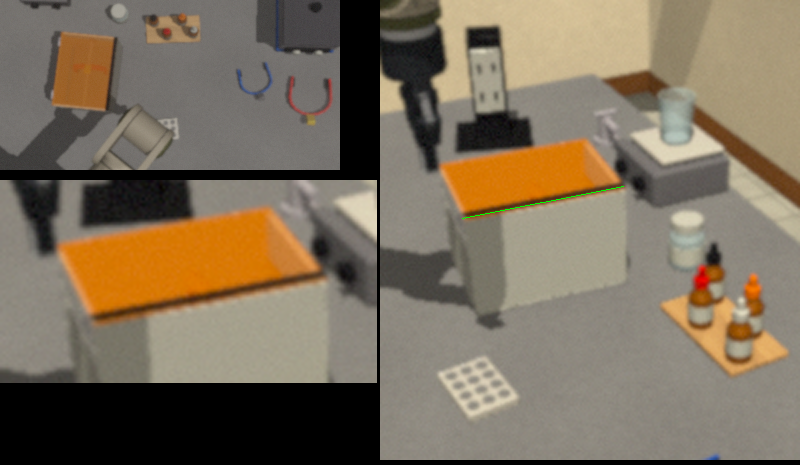

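```bash
python3 - <<'E'
from plan import *
s=eyes.capture('side')
for cx in(-80,0,80):
    P=[proj(s,cabpts(cab,[[cx,-95,z]])[0]) for z in(190,176,170,0)]
    u=int(round(P[1][0])); print(cx,u,[round(q[1],1) for q in P]); v=int(P[1][1])
    print([(r,*s['frame'][r,u].tolist()) for r in range(v-6,v+8)])
E
```

```text
-80 246 [np.float64(161.9), np.float64(166.1), np.float64(167.9), np.float64(215.6)]
[(160, 217, 118, 0), (161, 214, 116, 0), (162, 194, 108, 0), (163, 145, 83, 24), (164, 82, 45, 12), (165, 95, 57, 22), (166, 135, 82, 27), (167, 147, 102, 61), (168, 139, 117, 96), (169, 119, 115, 98), (170, 120, 115, 101), (171, 121, 115, 102), (172, 120, 116, 103), (173, 120, 116, 104)]
0 272 [np.float64(156.7), np.float64(160.9), np.float64(162.7), np.float64(210.0)]
[(154, 217, 121, 0), (155, 217, 116, 0), (156, 214, 114, 0), (157, 200, 108, 0), (158, 149, 82, 0), (159, 87, 48, 7), (160, 82, 47, 24), (161, 131, 87, 49), (162, 165, 129, 94), (163, 172, 153, 128), (164, 167, 160, 139), (165, 166, 160, 142), (166, 168, 161, 142), (167, 164, 158, 139)]
80 298 [np.float64(151.7), np.float64(155.8), np.float64(157.6), np.float64(204.5)]
[(149, 202, 125, 51), (150, 201, 127, 52), (151, 198, 123, 52), (152, 182, 113, 43), (153, 141, 88, 42), (154, 85, 50, 28), (155, 101, 64, 37), (156, 154, 108, 63), (157, 182, 145, 106), (158, 179, 160, 132), (159, 168, 160, 140), (160, 169, 164, 144), (161, 165, 160, 142), (162, 166, 159, 142)]
```

```bash
python3 -c "
from rig import ctrl,telemetry
s=telemetry.sense(); print(s['force'],s['time_s']); print(ctrl.finish_job())"
```

```text
[ 1.18673171 -0.38830228 -0.39048987] 25.25
the job is handed in; nothing more can be done
None
```

The red headband, the smaller of the two, now hangs over the rail inside the cabinet. The amber lid is shut and pressed home. I handed the job in at about 25 s of the 72 s allowed.

- **Headband:** I lowered it until the rail pushed back with about 17 N. I then eased off, so the wrist read about 1 N, before opening the jaws. The picture taken after release shows it across the rail with one arm on each side.
- **Lid:** I pressed its front edge at about 46 N with no further travel. The fingertips stopped at 175.4–175.8 mm, against a nominal 176 mm when shut. With the arm withdrawn, the lid's front edge sits within about 1 px of where a shut lid should be.
- **Dark line:** A dark line shows along the front rim. I read it as the shaded wall seen through the lid, since the pixel rows just below it match the lid's edge. I did not see the tab behind the rim directly; that rests on the height and the hard stop.
- **Other items:** In the end picture the board and bottles, jar, blue spare and larger red headband look unmoved. The arm partly hid the spot plate in the top view, but it is in place in the side view.

At the end the robot was touching nothing, and the wrist read about 1 N of noise. No check failed. My first hand-picked side-view points for the cabinet were off by up to 4 px. I dropped them and used the top-view fit, which matched both pictures.

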